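Zero the spice mill and back its adjuster off by one flat

ROBOT

A 7-joint arm with a two-finger parallel gripper is mounted at the origin on a cart in front of the work surface, level with it; the furniture and walls round the work are solid. World frame = base frame: x ahead of the robot, y to its left, z up, the work surface at z = 0. Lengths are in m, angles in rad, forces in N, time in s.
With the tool pointing down it reaches from about 0.425 to 0.825 m from the base axis. Payload 3.6 kg.
Tool frame: the origin (TCP) lies at the very end of the fingers, on their centre line; the grasp point (between the pads) lies 19 mm behind it; z points along the fingers, y is the line along which they close (so a half turn about z gives the same grasp; the last joint's range is limited). The gripper opens to 85 mm and grips with 20 to 120 N. Pads are 22 mm wide; open, the fingers measure 114 mm over their backs; the gripper's body (76 mm by 85 mm) begins 54 mm behind the grasp point. The pads swing forward as they close: fully open they stand 13 mm farther back than shut.
Start: joints at [1.206, 0.615, -0.013, 1.423, 0.008, 1.103, -0.04], TCP at [0.215, -0.613, 0.231] pointing down, gripper open.
Joint ranges: [-3.12, 3.12], [-0.3, 2.06], [-1.34, 1.32], [0.26, 2.42], [-1.36, 4.5], [0.01, 1.98], [-2.84, 2.84]. Speed limits (rad/s): [2.79, 2.79, 3.14, 3.14, 3.14, 3.14, 3.14].

INTERFACE

Orientations are given as a unit quaternion [w, x, y, z].
In Python, from station import manip, eyes gives the robot as it stands.
- The arm moves only by the tool play_rows, never from a script. Its argument "plan" is a list of rows, each a list of 3 entries, a list of its own where there are three numbers: the finger opening in cm, from 0 to 8.54, then the shift along the tool's x, y, z in cm, then the turn about the tool's z in rad. A call has 1 to 12 rows; each row is the pose to reach, as a shift and turn from the pose commanded when the call began, along the tool's axes at that moment; what a row does not reach only later rows make up. A row lasts 1/10 s, in which the tool goes at most 50 mm and 8.59 degrees, less where a joint would pass 70% of its speed; a pose out of reach is approached as far as the arm can. A call with a gripper value outside its range is refused whole. The fingers move at their own pace and stop on an object; "grip_force" is the grip in N (left out, the last holds). Time passes only in rows, so rows that repeat a pose let the fingers close. It gives the time, the measured TCP pose, the force, the opening and the grip force at its end, in the units of the state.
- manip.read_state(): the state, without advancing time (a new reading comes with each control period).
- eyes.read_camera(name): name is "scene" or "top" or "wrist"; returns the picture (420x560x3 uint8, red, green, blue); there is no depth.
- eyes.camera_model(name): a dict with "camera_matrix" (3x3 intrinsics, pixels), "R" (3x3) and "t" (3): a world point X has camera coordinates R X + t. Camera axes: x right, y down, z forward; pixel columns grow to the right and rows downward; lengths in m; the calibration is good to about 2 mm. A picture is of the moment at which its call begins: read the wrist's pose just before it. camera_model takes no time and is no camera call; for the wrist camera it gives the pose at the moment of the call.
- manip.hand_in(): hands the job in; it is judged then, once.
Trained networks look in the newest picture that a camera, given by its name, has taken for a name from the list of things; names that differ only in an ending like _2 or _b are one class to them, and where a whole thing is asked for, a point or a joint stands for the part that bears it (a point fixed in the world has none). Each returns a list of dicts, best first, with "p" (0 to 1); they miss things now and then, are a little off and sometimes report something else, mostly with a low value. They report only what shows in the picture. A call takes as long as a camera call. They do not tell look-alikes from the thing itself.
- eyes.boxes_of(camera, name): "box" ([left, top, width, height] in pixels, round what is visible of it).
- eyes.silhouettes(camera, name): "pixels" (420x560 bool, what is visible of it) and "box" ([left, top, width, height] in pixels, round what is visible of it).
The state is a dict: "time_s": time; "joints": joint angles; "joint_velocities": joint speeds; "joint_torque": joint torques, N m; "position": TCP position; "eef_rot": TCP orientation; "force": force on the tool from outside, world axes, zero at the start; "moment": the same for the moment, N m; "gripper_width": opening from 0.0 (shut) to 1.0 (fully open); "grip_force": force on a finger pad.
Only numpy, scipy, OpenCV 4.12 (cv2) and the standard library are available. Lean on these libraries where they do the work, as an engineer would, in place of code of your own. Each camera call takes 0.05 s, during which the arm holds its last target. There are 200 camera calls.

TASK

Set the grind of the hand spice mill: turn the hexagonal adjuster on its top clockwise (seen from above) until the burrs inside just meet and it comes up firm, without forcing it any further. From there back it off counter-clockwise by one flat, a sixth of a turn, and let go. Leave the ramekin, the spice jar and the garlic beside the mill where they are.

Things in the scene. Friction and masses are not known exactly. Their poses are not given: they have to be found in the camera images.
- mill: hand spice mill fixed to the worktop: dark base plate 150 x 116 x 12 mm (150 along x), aluminium drum 96 mm across at the top, its flat deck 110 mm above the worktop; spout at its front (-x), hopper behind (+x, 76 mm across, rim at 102 mm), crank at its left (+y, below the deck, 98 mm out). Origin: centre of its underside, z up; the adjuster is on the drum's axis, straight above.
- adjuster: steel hexagonal nut, 40 mm across flats, 28 mm tall, on a bush 26 mm across (38 mm in its lowest 8 mm) that lifts it 24 mm clear of the deck: gripping faces 134 to 162 mm above the worktop. Origin: centre of its underside; it turns about its z (up) and does not visibly rise. Flats face 0, 60, 120 ... deg from its x axis; a dark rib on top points along x.
- adjuster_grip (a point): centre of the hexagonal nut, 14 mm above its underside: where to grip. The nut starts 1.5 to 2.7 rad short of the burrs meeting; where they meet is unmarked, differs each time, and must be felt. Turning drag 0.08 N m; it stays where it is left. Past the meeting point the moment climbs by about 4 N m per rad; more than 0.5 N m (0.12 rad past) damages the burrs.
- upper_burr (a point): centre of the upper burr, hidden inside the drum on the adjuster's screw and turning with it: 60.0 mm above the mill's underside when the burrs just meet. The screw lifts it 3 mm per turn of the adjuster counter-clockwise (0.5 mm for a sixth of a turn).
- lower_burr (a point): centre of the lower burr, hidden inside the drum, 56.0 mm above the mill's underside; it gives way downward by 0.06 mm when the adjuster is forced 0.12 rad past the meeting point.
- ramekin: small white ramekin, 69 mm across, 34 mm tall, standing in front of the spout. Origin: centre of its underside.
- spice_jar: spice jar with black lid, 44 mm across, 99 mm tall, standing at the right of the mill. Origin: centre of its underside.
- garlic: garlic bulb, 50 mm across, 51 mm tall, at the left of the mill. Origin: centre of its underside.
There are look-alikes about, which are no part of the job. Leave any pink look-alike of the mill alone.

How it is judged:
On the way:
1. the adjuster is turned in until the burrs meet (z of upper_burr in the frame of mill below 0.06002 m), for 0.1 s.
At the end, for the whole second after the job is handed in: the adjuster stands 60 degrees, give or take 15, counter-clockwise of where the burrs meet (upper burr 60.375 to 60.625 mm above the mill's underside), and is at rest (z of upper_burr in the frame of mill between 0.060375 and 0.060625 m and angular speed of adjuster below 0.1 rad/s); the robot touches nothing.
It fails at once if the burrs are forced together: adjuster turned more than about 0.12 rad (0.5 N m) past the point where they meet, pushing the lower burr down by 0.06 mm (z of lower_burr in the frame of mill below 0.05594 m).
It fails at once if the ramekin, the spice jar or the garlic is moved by more than 20 mm (distance of any of ramekin, spice_jar, garlic from where it was at the start of the episode above 0.02 m).
It also fails if it takes over 58 s, if anything falls off the work surface, if the arm or the gripper's body presses on something with over 40 N, if the wrist force passes 120 N, or if a joint passes its speed limit or range.

## Working session

There is one attempt and no reset: what is moved stays moved. The work goes in short steps, Python scripts to look and compute and a tool call to move; the robot and the scene stay as the last step left them, time stands still between calls to the robot, and variables do not carry over. Pictures are saved under pics/ and viewed, at most 10 in all, crops included, and the job is handed in when it is done.

Besides the shell and the picture viewer there is one more tool, called after "Request:" by a JSON object that holds its "op" and its "data", one argument or row to a line. play_rows: Moves the arm, as the interface text tells. Its arguments: {"type":"object","properties":{"plan":{"type":"array"},"grip_force":{"type":"number"}},"required":["plan"]}

```bash
mkdir -p pics; python3 - <<'E'
from station import manip, eyes
import cv2, numpy as np
s=manip.read_state()
for k in s: print(k, np.round(s[k],4))
ims=[]
for c in ["scene","top"]:
    im=eyes.read_camera(c); cv2.imwrite(f"pics/{c}0.png",im[...,::-1])
    m=eyes.camera_model(c); print(c,np.round(np.array(m["camera_matrix"]),1).tolist(),np.round(m["R"],4).tolist(),np.round(m["t"],4).tolist())
    for n in ["mill","adjuster","ramekin","spice_jar","garlic"]:
        print(c,n,[(np.round(d["box"]).tolist(),round(d["p"],2)) for d in eyes.boxes_of(c,n)])
E
```

```text
time_s 0.0
joints [ 1.2065  0.616  -0.0126  1.4249  0.0081  1.1034 -0.0404]
joint_velocities [-0.0002  0.0002  0.0028  0.0002 -0.0003 -0.0003  0.0005]
joint_torque [-1.00000e-04 -4.69203e+01  2.59200e-01 -1.71027e+01  1.00000e-02
  9.70000e-03  0.00000e+00]
position [ 0.2152 -0.6125  0.2301]
eef_rot [-1.300e-03  9.858e-01  1.681e-01 -2.000e-04]
force [ 0.3804 -0.0194 -0.2707]
moment [-0.0512  0.0143 -0.0001]
grip_force 0.0
gripper_width 1.0056
scene [[502.4, 0.0, 287.6], [0.0, 502.4, 210.5], [0.0, 0.0, 1.0]] [[-0.8584, -0.5129, -0.0084], [-0.2434, 0.4217, -0.8735], [0.4516, -0.7477, -0.4868]] [0.4615, 0.2513, 0.9384]
scene mill [([232.0, 200.0, 79.0, 69.0], 0.83), ([333.0, 174.0, 79.0, 64.0], 0.78)]
scene adjuster [([265.0, 188.0, 19.0, 17.0], 0.78)]
scene ramekin [([312.0, 243.0, 30.0, 26.0], 0.61)]
scene spice_jar [([281.0, 182.0, 18.0, 25.0], 0.49)]
scene garlic [([237.0, 269.0, 26.0, 24.0], 0.7), ([310.0, 244.0, 30.0, 25.0], 0.21)]
top [[399.1, 0.0, 278.8], [0.0, 399.1, 211.1], [0.0, 0.0, 1.0]] [[-0.0758, -0.9971, -0.0036], [-0.9749, 0.0749, -0.2097], [0.2094, -0.0124, -0.9778]] [-0.0033, 0.5635, 0.9319]
top mill [([331.0, 207.0, 69.0, 93.0], 0.93), ([228.0, 156.0, 71.0, 85.0], 0.58)]
top adjuster [([256.0, 184.0, 24.0, 21.0], 0.57)]
top ramekin [([265.0, 241.0, 29.0, 31.0], 0.87), ([316.0, 167.0, 18.0, 28.0], 0.6), ([259.0, 183.0, 19.0, 22.0], 0.35)]
top spice_jar []
top garlic [([201.0, 213.0, 16.0, 17.0], 0.83), ([258.0, 184.0, 21.0, 20.0], 0.15)]
```

View pics/scene0.png

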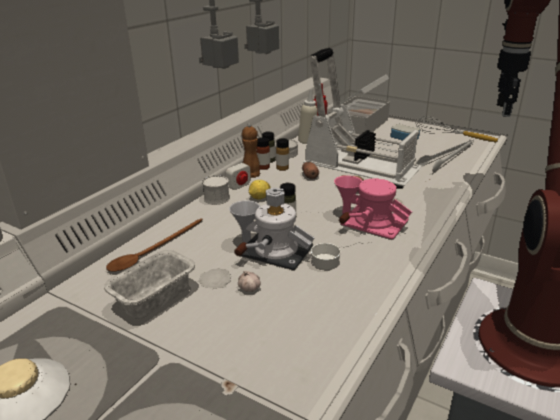

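View pics/top0.png

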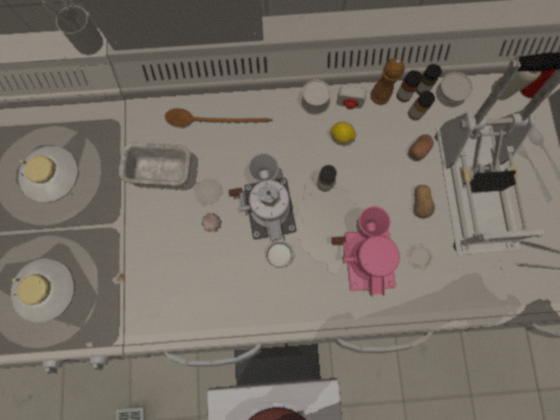

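The scene shows two mills. The silver one on the dark base is at scene (275,230) and top (268,203), with a hex nut at scene (275,197). The pink look-alike is at scene (375,205) and top (377,257). Other things that could pass for the nut are the garlic at top (211,222), the ramekin at top (279,254) and the jar at top (327,177). The description (aluminium drum, dark base plate, hex on top) fits the silver mill.

```bash
cat > h.py <<'E'
from station import manip, eyes
import cv2, numpy as np
from scipy.optimize import least_squares
def P(m): return np.array(m["camera_matrix"])@np.c_[m["R"],m["t"]]
def proj(m,X):
    q=np.c_[np.atleast_2d(X),np.ones(len(np.atleast_2d(X)))]@P(m).T; return q[:,:2]/q[:,2:]
def atz(m,uv,z):
    A=P(m); H=A[:,[0,1,3]].copy(); H[:,2]+=A[:,2]*z
    r=np.linalg.solve(H,[*uv,1]); return r[:2]/r[2]
def yaw(q):
    w,x,y,z=q; return np.arctan2(2*(x*y+w*z),1-2*(y*y+z*z))  # tool x axis
E
python3 - <<'E'
from h import *
ms={c:eyes.camera_model(c) for c in ["scene","top"]}
a=eyes.read_camera("scene"); b=eyes.read_camera("top")
uv={}
for c in ms:
    for d in eyes.silhouettes(c,"adjuster"):
        ys,xs=np.nonzero(d["pixels"]); print(c,round(d["p"],2),d["box"],xs.mean(),ys.mean(),len(xs)); uv.setdefault(c,(xs.mean(),ys.mean()))
X=cv2.triangulatePoints(P(ms["scene"]),P(ms["top"]),np.array(uv["scene"]),np.array(uv["top"]))[:,0]; X=X[:3]/X[3]; print("tri",X)
for c in ms: print(c,"at z=.148",atz(ms[c],uv[c],.148))
s=manip.read_state(); print("yaw toolx",yaw(s["eef_rot"]))
A=cv2.resize(a[180:280,220:350],None,fx=4,fy=4,interpolation=cv2.INTER_CUBIC)[:,:400]
B=cv2.resize(b[160:260,220:320],None,fx=4,fy=4,interpolation=cv2.INTER_CUBIC)
cv2.imwrite("pics/crop1.png",np.hstack([A,B])[...,::-1])
E
```

```text
scene 0.58 [266.0, 184.6, 16.2, 19.7] 274.8251748251748 196.4125874125874 286
top 0.83 [259.6, 184.0, 19.3, 20.5] 268.0314465408805 194.71069182389937 318
tri [ 0.58308445 -0.02317712  0.15073518]
scene at z=.148 [ 0.58667686 -0.02756591]
top at z=.148 [ 0.5827987 -0.0235937]
yaw toolx 0.3378441566801562
```

View pics/crop1.png

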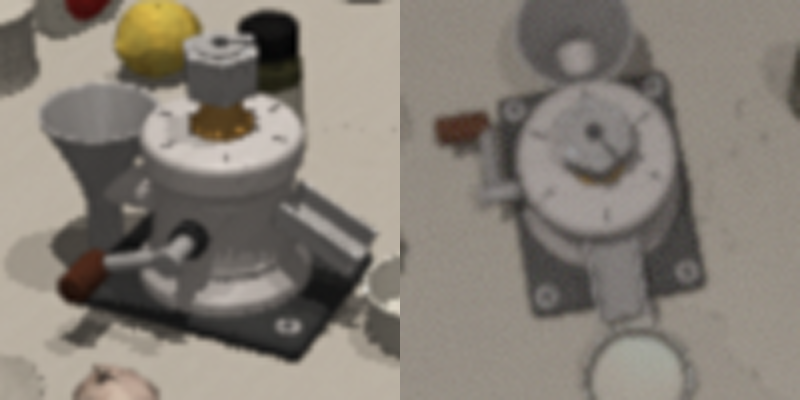

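The crop confirms the silver mill, with its nut at crop (592,132) and the rib pointing down-right. The nut is at about (0.583, -0.0235). I'll move above it in two hops.

Request:
{"op": "play_rows", "data": {
  "plan": [
    [8.5,[0,0,-3],0],
    [8.5,[3,-2.4,-6],-0.1],
    [8.5,[6,-4.8,-8],-0.2],
    [8.5,[9,-7.2,-8],-0.3],
    [8.5,[12,-9.6,-8],-0.4],
    [8.5,[15,-12,-8],-0.5],
    [8.5,[18,-14.4,-8],-0.6],
    [8.5,[21,-16.8,-8],-0.7],
    [8.5,[24,-19.2,-8],-0.8],
    [8.5,[27,-21.6,-8],-0.9],
    [8.5,[30,-24,-8],-1.0],
    [8.5,[30,-24,-8],-1.0]
  ]
}}

```text
time_s: 2.0
position: [0.4226, -0.2809, 0.312]
eef_rot: [-0.0, 0.781, 0.625, 0.002]
force: [0.6, -0.3, -0.4]
gripper_width: 0.995
grip_force: 0.0
```

```bash
python3 - <<'E'
from h import *
s=manip.read_state()
y=yaw(s["eef_rot"]);p=s["position"];d=np.array([.583,-.0235,.31])-p
print(s["time_s"],p,y,np.round(s["joints"],3),s["force"],s["moment"])
print("tool shift cm",100*np.array([d[0]*np.cos(y)+d[1]*np.sin(y),d[0]*np.sin(y)-d[1]*np.cos(y),-d[2]]),"turn to yaw",1.53, y-1.53)
E
```

```text
2.0 [ 0.42262106 -0.28090515  0.31203013] 1.3505865145173355 [ 0.8    0.333 -0.351  1.694  0.119  1.135  0.196] [ 0.56832355 -0.29898649 -0.43874229] [-0.04413937 -0.04148398  0.02186216]
tool shift cm [28.62215114 10.02799238  0.2030133 ] turn to yaw 1.53 -0.17941348548266456
```

Request:
{"op": "play_rows", "data": {
  "plan": [
    [8.5,[3,1,0],0],
    [8.5,[6,2,0],0],
    [8.5,[9.5,3.3,0],-0.1],
    [8.5,[13,4.5,0],-0.1],
    [8.5,[16.5,5.8,0],-0.2],
    [8.5,[20,7,0],-0.2],
    [8.5,[23.5,8.2,0],-0.2],
    [8.5,[26.5,9.3,0],-0.2],
    [8.5,[28.6,10,0],-0.2],
    [8.5,[28.6,10,0],-0.2],
    [8.5,[28.6,10,0],-0.2]
  ]
}}

```text
time_s: 3.1
position: [0.5821, -0.033, 0.3111]
eef_rot: [0.0, 0.719, 0.695, -0.001]
force: [-0.6, -0.9, 0.1]
gripper_width: 0.997
grip_force: 0.0
```

```bash
python3 - <<'E'
from h import *
s=manip.read_state(); m=eyes.camera_model("wrist")
im=eyes.read_camera("wrist"); cv2.imwrite("pics/w1.png",im[...,::-1])
y=yaw(s["eef_rot"]);p=s["position"]
print(s["time_s"],p,y,np.round(s["joints"],3),s["force"],s["moment"])
print("expected px of nut top",proj(m,[[.583,-.0235,.162]]))
for d in eyes.silhouettes("wrist","adjuster"):
    ys,xs=np.nonzero(d["pixels"]); print(round(d["p"],2),d["box"],xs.mean(),ys.mean(),atz(m,(xs.mean(),ys.mean()),.155))
    c=max(cv2.findContours(d["pixels"].astype(np.uint8),0,1)[0],key=cv2.contourArea)
    w=np.array([atz(m,q,.162) for q in c[:,0]])
    np.save("hex.npy",w)
E
```

```text
3.1 [ 0.58211882 -0.03296089  0.31107936] 1.5373947175612788 [ 0.297  0.474 -0.446  1.49   0.212  1.226 -0.212] [-0.61688624 -0.91904159  0.05262284] [ 0.00754542 -0.01271438  0.01860647]
expected px of nut top [[278.75872767 178.83535341]]
0.61 [260.8, 156.3, 45.3, 42.0] 280.8877755511022 176.7067468269873 [ 0.58518252 -0.02306404]
```

View pics/w1.png

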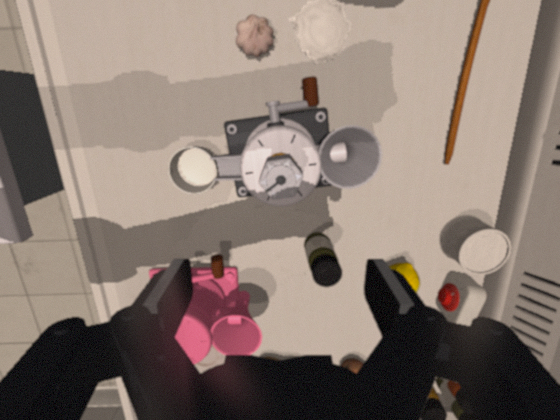

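```bash
python3 - <<'E'
from h import *
s=manip.read_state(); m=eyes.camera_model("wrist"); im=cv2.imread("pics/w1.png")
# rectified at z=.162: 8px/mm, up = +x, left = +y, centre (.584,-.0235)
A=P(m); H=A[:,[0,1,3]].copy(); H[:,2]+=A[:,2]*.162
S=np.array([[0,-1/8e3,.584+250/8e3],[-1/8e3,0,-.0235+250/8e3],[0,0,1]])
r=cv2.warpPerspective(im,H@S,(500,500),flags=cv2.WARP_INVERSE_MAP|cv2.INTER_CUBIC)
cv2.imwrite("pics/rect.png",cv2.convertScaleAbs(r,alpha=1.4))
w=np.load("hex.npy"); print(cv2.minAreaRect(w.astype(np.float32)*1000), w.mean(0))
E
```

```text
((585.2437133789062, -21.694124221801758), (43.69253921508789, 43.797142028808594), 88.08705139160156) [ 0.58517443 -0.02194965]
```

View pics/rect.png

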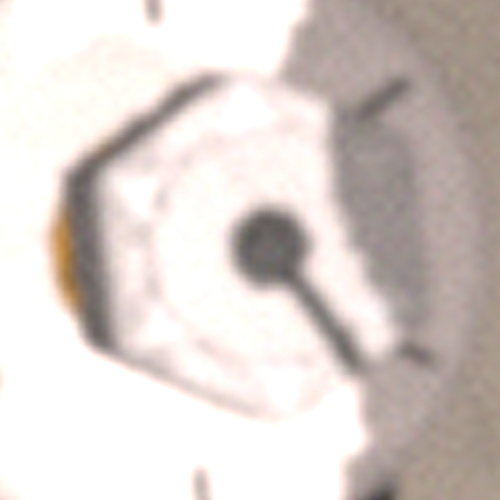

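The rectified top view shows the nut's boss at (270,246), which puts it at about (0.5845, -0.026). The rib points to (360,368), a world angle of about 216°, so the flat normals are at 36° + 60k. I'll grip at tool yaw 2.20.

Request:
{"op": "play_rows", "data": {
  "plan": [
    [8.5,[0.9,0.2,1],-0.13],
    [8.5,[0.9,0.2,3],-0.26],
    [8.5,[0.9,0.2,5],-0.39],
    [8.5,[0.9,0.2,7],-0.52],
    [8.5,[0.9,0.2,9],-0.66],
    [8.5,[0.9,0.2,10.5],-0.66],
    [8.5,[0.9,0.2,10.5],-0.66],
    [8.5,[0.9,0.2,10.5],-0.66],
    [8.5,[0.9,0.2,10.5],-0.66]
  ]
}}

```text
time_s: 4.1
position: [0.5852, -0.0238, 0.2076]
eef_rot: [0.001, 0.455, 0.89, 0.0]
force: [-0.4, -0.2, 0.7]
gripper_width: 0.993
grip_force: 0.0
```

```bash
python3 - <<'E'
from h import *
s=manip.read_state(); m=eyes.camera_model("wrist")
y=yaw(s["eef_rot"]);p=s["position"];d=np.array([.584,-.0245,.126])-p
print(s["time_s"],p,y,np.round(s["joints"],3),s["force"],s["moment"])
print("tool shift cm",100*np.array([d[0]*np.cos(y)+d[1]*np.sin(y),d[0]*np.sin(y)-d[1]*np.cos(y),-d[2]]))
im=eyes.read_camera("wrist")[...,::-1].copy()
for d in eyes.silhouettes("wrist","adjuster"):
    ys,xs=np.nonzero(d["pixels"]); print(round(d["p"],2),d["box"],atz(m,(xs.mean(),ys.mean()),.155))
t=np.radians(36+30+60*np.arange(7)); X=np.c_[.584+.0231*np.cos(t),-.0245+.0231*np.sin(t),np.full(7,.162)]
cv2.polylines(im,[np.round(proj(m,X)*16).astype(np.int32)],True,(0,0,255),1,cv2.LINE_AA,4)
cv2.imwrite("pics/w2.png",im)
E
```

```text
4.1 [ 0.58519945 -0.02375998  0.20762716] 2.1965735672615927 [ 0.361  0.595 -0.583  1.64   0.372  1.018  0.286] [-0.39232207 -0.19829546  0.7340084 ] [-0.00312819 -0.00825935  0.05578446]
tool shift cm [ 0.01027566 -0.14056131  8.16271568]
0.81 [250.6, 187.3, 56.4, 70.9] [ 0.58429465 -0.02224989]
```

View pics/w2.png

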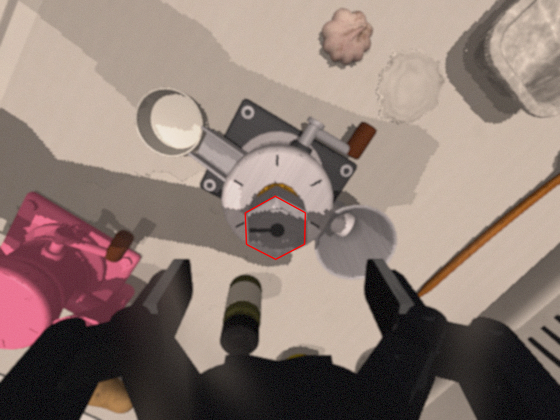

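The overlaid hexagon fits the nut, centred near (276,228), and the rib lies along the closing line. q7 falls as the tool turns clockwise, so I'll grip 60° further counter-clockwise to leave joint range for the whole turn.

Request:
{"op": "play_rows", "data": {
  "plan": [
    [8.5,[0,-0.1,1],-0.14],
    [8.5,[0,-0.1,2],-0.28],
    [8.5,[0,-0.1,2],-0.42],
    [8.5,[0,-0.1,2],-0.56],
    [8.5,[0,-0.1,2],-0.7],
    [8.5,[0,-0.1,2],-0.84],
    [8.5,[0,-0.1,2],-0.98],
    [8.5,[0,-0.1,3],-1.05],
    [8.5,[0,-0.1,5],-1.05],
    [8.5,[0,-0.1,7],-1.05],
    [8.5,[0,-0.1,8.2],-1.05],
    [8.5,[0,-0.1,8.2],-1.05]
  ]
}}

```text
time_s: 5.4
position: [0.5829, -0.0243, 0.1231]
eef_rot: [-0.001, -0.053, 0.999, -0.0]
force: [-0.3, -1.1, -0.3]
gripper_width: 0.999
grip_force: 0.0
```

```bash
cat > st.py <<'E'
from h import *
s=manip.read_state(); y=yaw(s["eef_rot"])
print(round(s["time_s"],2),"pos",np.round(s["position"],4),"yaw",round(y,4),"F",np.round(s["force"],2),"M",np.round(s["moment"],3),"t7",np.round(s["joint_torque"],3)[4:],"q",np.round(s["joints"],3),"w",round(s["gripper_width"],3),"g",s["grip_force"])
E
python3 st.py; python3 st.py
```

```text
5.4 pos [ 0.5829 -0.0243  0.1231] yaw -3.0355 F [-0.29 -1.11 -0.26] M [-0.007  0.039  0.004] t7 [ 0.048 -0.114 -0.045] q [ 0.473  0.763 -0.799  1.728  0.659  0.943  1.083] w 0.999 g 0.0
5.4 pos [ 0.5829 -0.0243  0.1231] yaw -3.0355 F [-0.29 -1.11 -0.26] M [-0.007  0.039  0.004] t7 [ 0.048 -0.114 -0.045] q [ 0.473  0.763 -0.799  1.728  0.659  0.943  1.083] w 0.999 g 0.0
```

Request:
{"op": "play_rows", "data": {
  "plan": [
    [3,[0,0,0],0],
    [3,[0,0,0],0],
    [3,[0,0,0],0],
    [3,[0,0,0],0],
    [3,[0,0,0],0],
    [3,[0,0,0],0],
    [3,[0,0,0],0],
    [3,[0,0,0],0]
  ],
  "grip_force": 40
}}

```text
time_s: 6.2
position: [0.5843, -0.0245, 0.1255]
eef_rot: [0.001, -0.053, 0.999, -0.001]
force: [-1.7, -2.6, 6.0]
gripper_width: 0.464
grip_force: 41.6
```

```bash
python3 st.py
```

```text
6.2 pos [ 0.5843 -0.0245  0.1255] yaw -3.036 F [-1.7  -2.58  6.04] M [-0.422  0.244 -0.013] t7 [-0.258 -0.59  -0.034] q [ 0.474  0.761 -0.8    1.726  0.659  0.944  1.084] w 0.464 g 41.56783787581958
```

Request:
{"op": "play_rows", "data": {
  "plan": [
    [3,[0,0,0],0.05],
    [3,[0,0,0],0.15],
    [3,[0,0,0],0.25],
    [3,[0,0,0],0.35],
    [3,[0,0,0],0.45],
    [3,[0,0,0],0.55],
    [3,[0,0,0],0.65],
    [3,[0,0,0],0.75],
    [3,[0,0,0],0.85],
    [3,[0,0,0],0.95],
    [3,[0,0,0],1.0],
    [3,[0,0,0],1.0]
  ]
}}

```text
time_s: 7.4
position: [0.5845, -0.024, 0.1255]
eef_rot: [0.001, 0.432, 0.902, 0.0]
force: [-1.1, -0.7, 6.6]
gripper_width: 0.46
grip_force: 41.6
```

```bash
python3 st.py
```

```text
7.4 pos [ 0.5845 -0.024   0.1255] yaw 2.2482 F [-1.07 -0.71  6.64] M [-0.444  0.255  0.032] t7 [-0.318 -0.445 -0.212] q [ 0.33   0.687 -0.534  1.73   0.448  0.846  0.271] w 0.46 g 41.555802307539125
```

Request:
{"op": "play_rows", "data": {
  "plan": [
    [3,[0,0,0],0.05],
    [3,[0,0,0],0.1],
    [3,[0,0,0],0.15],
    [3,[0,0,0],0.2],
    [3,[0,0,0],0.25],
    [3,[0,0,0],0.3],
    [3,[0,0,0],0.35],
    [3,[0,0,0],0.4],
    [3,[0,0,0],0.43],
    [3,[0,0,0],0.46]
  ]
}}

```text
time_s: 8.4
position: [0.5848, -0.0238, 0.1255]
eef_rot: [0.001, 0.626, 0.78, 0.001]
force: [0.5, -0.5, 6.1]
gripper_width: 0.466
grip_force: 41.7
```

```bash
for i in 1 2 3 4 5 6; do python3 - <<'E'
from station import manip,eyes
s=manip.read_state(); print(s["time_s"],s["moment"][2],s["joint_torque"][6]); eyes.read_camera("top")
E
done; python3 st.py
```

```text
8.4 0.12019590330425683 0.0646881409920752
8.45 0.11191848641628455 -0.13376376125961542
8.5 0.019264385703755223 -0.1433246349915862
8.55 0.09920756984747006 -0.0885931821539998
8.6 0.12787100024233858 -0.0757323601283133
8.65 0.06129560845462675 -0.0734006823040545
8.7 pos [ 0.5848 -0.0238  0.1255] yaw 1.7892 F [1.22 0.15 6.24] M [-0.291  0.285  0.14 ] t7 [-0.267 -0.33  -0.073] q [ 0.255  0.664 -0.407  1.732  0.343  0.813 -0.094] w 0.462 g 41.617417022180234
```

```bash
cat > mz.py <<'E'
from h import *
L=[]
for i in range(5):
    s=manip.read_state(); L.append(s["moment"][2])
    if i<4: eyes.read_camera("top")
print(round(s["time_s"],2),"yaw",round(yaw(s["eef_rot"]),4),"Mz",np.round(np.mean(L),3),np.round(L,2),"t7",round(s["joint_torque"][6],3),"q7",round(s["joints"][6],2),"F",np.round(s["force"],1))
E
```

Request:
{"op": "play_rows", "data": {
  "plan": [
    [3,[0,0,0],0.02],
    [3,[0,0,0],0.04],
    [3,[0,0,0],0.06]
  ]
}}

```text
time_s: 9.0
position: [0.5848, -0.0238, 0.1255]
eef_rot: [0.001, 0.649, 0.761, 0.001]
force: [0.6, -0.6, 6.2]
gripper_width: 0.463
grip_force: 41.7
```

```bash
python3 mz.py
```

```text
9.2 yaw 1.7293 Mz 0.083 [0.12 0.09 0.07 0.09 0.04] t7 -0.077 q7 -0.14 F [-0.  -1.7  5.8]
```

Request:
{"op": "play_rows", "data": {
  "plan": [
    [3,[0,0,0],0.02],
    [3,[0,0,0],0.04],
    [3,[0,0,0],0.06]
  ]
}}

```text
time_s: 9.5
position: [0.5849, -0.0238, 0.1255]
eef_rot: [0.001, 0.672, 0.741, 0.001]
force: [1.2, -1.2, 5.3]
gripper_width: 0.461
grip_force: 41.7
```

```bash
python3 mz.py
```

```text
9.7 yaw 1.6692 Mz 0.08 [0.07 0.14 0.08 0.04 0.07] t7 -0.077 q7 -0.19 F [ 0.7 -0.6  6. ]
```

Request:
{"op": "play_rows", "data": {
  "plan": [
    [3,[0,0,0],0.02],
    [3,[0,0,0],0.04],
    [3,[0,0,0],0.06]
  ]
}}

```text
time_s: 10.0
position: [0.5849, -0.0238, 0.1255]
eef_rot: [0.001, 0.694, 0.72, 0.001]
force: [0.9, -1.9, 6.1]
gripper_width: 0.462
grip_force: 41.7
```

```bash
python3 mz.py
```

```text
10.2 yaw 1.6093 Mz 0.094 [0.1  0.13 0.07 0.08 0.08] t7 -0.077 q7 -0.24 F [ 0.3 -0.3  5.8]
```

Request:
{"op": "play_rows", "data": {
  "plan": [
    [3,[0,0,0],0.02],
    [3,[0,0,0],0.04],
    [3,[0,0,0],0.06]
  ]
}}

```text
time_s: 10.5
position: [0.5849, -0.0238, 0.1255]
eef_rot: [0.001, 0.715, 0.699, 0.001]
force: [0.1, -0.5, 6.9]
gripper_width: 0.462
grip_force: 41.6
```

```bash
python3 mz.py
```

```text
10.7 yaw 1.5493 Mz 0.071 [0.12 0.05 0.04 0.08 0.07] t7 -0.077 q7 -0.28 F [ 0.4 -0.4  6. ]
```

Request:
{"op": "play_rows", "data": {
  "plan": [
    [3,[0,0,0],0.02],
    [3,[0,0,0],0.04],
    [3,[0,0,0],0.06]
  ]
}}

```text
time_s: 11.0
position: [0.585, -0.0238, 0.1255]
eef_rot: [0.001, 0.736, 0.677, 0.001]
force: [0.3, -1.2, 5.4]
gripper_width: 0.461
grip_force: 41.6
```

```bash
python3 mz.py
```

```text
11.2 yaw 1.4892 Mz 0.087 [0.07 0.08 0.11 0.11 0.07] t7 -0.077 q7 -0.33 F [ 1.5 -0.2  5. ]
```

Request:
{"op": "play_rows", "data": {
  "plan": [
    [3,[0,0,0],0.02],
    [3,[0,0,0],0.04],
    [3,[0,0,0],0.06]
  ]
}}

```text
time_s: 11.5
position: [0.585, -0.0238, 0.1255]
eef_rot: [0.001, 0.756, 0.655, 0.001]
force: [1.4, -1.3, 6.3]
gripper_width: 0.466
grip_force: 41.6
```

```bash
python3 mz.py
```

```text
11.7 yaw 1.4292 Mz 0.073 [0.08 0.04 0.08 0.07 0.1 ] t7 -0.078 q7 -0.38 F [ 1.8 -1.1  5.7]
```

Request:
{"op": "play_rows", "data": {
  "plan": [
    [3,[0,0,0],0.03],
    [3,[0,0,0],0.06],
    [3,[0,0,0],0.08]
  ]
}}

```text
time_s: 12.0
position: [0.5851, -0.0238, 0.1255]
eef_rot: [0.001, 0.781, 0.625, 0.001]
force: [0.8, -2.7, 6.6]
gripper_width: 0.464
grip_force: 41.8
```

```bash
python3 mz.py
```

```text
12.2 yaw 1.3501 Mz 0.265 [0.25 0.29 0.23 0.28 0.27] t7 -0.233 q7 -0.44 F [ 1.3 -1.7  5.6]
```

The burrs met at about yaw 1.392: the moment rose by about 0.17 N m, so the nut is about 0.04 rad past. Now I'll back off 1.10 rad.

Request:
{"op": "play_rows", "data": {
  "plan": [
    [3,[0,0,0],-0.1],
    [3,[0,0,0],-0.2],
    [3,[0,0,0],-0.3],
    [3,[0,0,0],-0.4],
    [3,[0,0,0],-0.5],
    [3,[0,0,0],-0.6],
    [3,[0,0,0],-0.7],
    [3,[0,0,0],-0.8],
    [3,[0,0,0],-0.9],
    [3,[0,0,0],-1.0],
    [3,[0,0,0],-1.1],
    [3,[0,0,0],-1.1]
  ]
}}

```text
time_s: 13.4
position: [0.5844, -0.024, 0.1255]
eef_rot: [0.001, 0.339, 0.941, 0.0]
force: [0.1, -1.0, 6.2]
gripper_width: 0.466
grip_force: 41.7
```

```bash
python3 mz.py
```

```text
13.6 yaw 2.4483 Mz -0.032 [-0.04 -0.02 -0.04 -0.05 -0.01] t7 0.057 q7 0.43 F [-0.7 -2.3  6.6]
```

Request:
{"op": "play_rows", "data": {
  "plan": [
    [8.5,[0,0,0],0],
    [8.5,[0,0,0],0],
    [8.5,[0,0,0],0],
    [8.5,[0,0,0],0],
    [8.5,[0,0,0],0],
    [8.5,[0,0,0],0],
    [8.5,[0,0,-1],0],
    [8.5,[0,0,-4],0],
    [8.5,[0,0,-8],0],
    [8.5,[0,0,-12],0],
    [8.5,[0,0,-12],0],
    [8.5,[0,0,-12],0]
  ]
}}

```text
time_s: 14.8
position: [0.5842, -0.0237, 0.246]
eef_rot: [0.001, 0.34, 0.94, 0.0]
force: [-0.5, 0.2, -1.0]
gripper_width: 0.995
grip_force: 0.0
```

```bash
python3 st.py; python3 - <<'E'
from h import *
m=eyes.camera_model("wrist"); im=eyes.read_camera("wrist")[...,::-1].copy()
A=P(m); H=A[:,[0,1,3]].copy(); H[:,2]+=A[:,2]*.162
S=np.array([[0,-1/8e3,.584+250/8e3],[-1/8e3,0,-.0235+250/8e3],[0,0,1]])
cv2.imwrite("pics/rect2.png",cv2.warpPerspective(im,H@S,(500,500),flags=cv2.WARP_INVERSE_MAP|cv2.INTER_CUBIC))
E
```

```text
14.8 pos [ 0.5842 -0.0237  0.246 ] yaw 2.4479 F [-0.46  0.2  -0.99] M [-0.002  0.013 -0.03 ] t7 [-0.01  -0.046  0.006] q [ 0.409  0.57  -0.666  1.59   0.382  1.113  0.526] w 0.995 g 0.0
```

View pics/rect2.png

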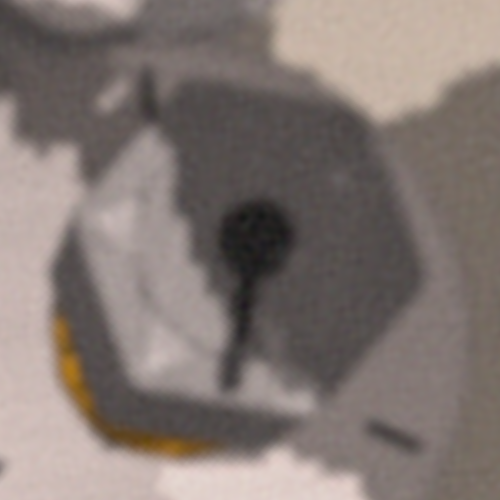

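The rib now runs from (255,237) to (230,388), about 171° in the world. That is 0.80 rad clockwise of where it started and matches the tool's net turn, so nothing slipped. The nut stands about 1.05 rad back from the meeting point.

```bash
python3 -c "
from station import manip
print(manip.hand_in())"
```

```text
the job is handed in; nothing more can be done
None
```

I turned the adjuster in until I felt the burrs meet (about 0.04 rad past, within the limit), backed it off about 60° counter-clockwise, released it clear of the mill, and handed the job in at about 15 s; no verdict came back.

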